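Square up the dental model and hold the scanner shutter open

ROBOT

A 6-joint arm with a two-finger parallel gripper is mounted at the origin on the work surface. World frame = base frame: x ahead of the robot, y to its left, z up, the work surface at z = 0. Lengths are in m, angles in rad, forces in N, time in s.
With the tool pointing down it reaches from about 0.35 to 0.85 m from the base axis. Payload 8.1 kg.
Tool frame: the origin (TCP) lies between the finger pads; the fingertips stand r.nose_length ahead of it and the grasp point (between the pads) lies 8 mm behind it (r.nose_length is the distance from the TCP to the fingertips, in m); z points along the fingers, y is the line along which they close (so a half turn about z gives the same grasp; the last joint's range is limited). The gripper opens to 93 mm and grips with 3 to 60 N. Pads are 15 mm wide; open, the fingers measure 128 mm over their backs; the gripper's body (75 mm by 188 mm) begins 65 mm behind the grasp point.
Start: joints at [1.091, 0.13, 1.488, -0, 1.523, -0.085], TCP at [0.231, 0.554, 0.23] pointing down, gripper open.
Joint ranges: [-2.96, 2.96], [-0.89, 2.26], [0.02, 2.5], [-1.34, 4.48], [0, 2.73], [-2.66, 2.66]. Speed limits (rad/s): [2.39, 2.39, 2.79, 3.14, 3.14, 3.14].

INTERFACE

Orientations are given as [roll, pitch, yaw] about the fixed x, y, z axes, in that order (R = Rz(yaw) Ry(pitch) Rx(roll)).
In Python, from bench import r, eyes, workorder gives the robot as it stands (r), with the cameras (eyes) and the job (workorder).
- The arm moves only by the shell command python3 inch.py FILE [FORCE], which reads ROWS from the file FILE. ROWS is a JSON list that holds a single list of rows (three levels of brackets), with 1 to 10 rows, each of 7 numbers: dx, dy, dz in fractions of the full range, 1 being 500 mm, then a rotation vector rx, ry, rz in normalised numbers (1 is 4 rad), then the opening from 0.0 (shut) to 1.0 (fully open); each row shifts and turns the commanded pose from where the row before left it, along the tool's axes as they then stand; what a row does not reach is not made up. A row lasts 1/12 s, in which the tool goes at most 0.0417 m and 0.125 rad, less where a joint would pass 70% of its speed; a pose out of reach is approached as far as the arm can. The fingers move at their own pace and stop on an object; FORCE is the grip in N (left out, the last holds). Time passes only in rows, so rows that do not move let the fingers close. It prints the time, the measured TCP pose, the force, the opening and the grip force at its end. Input that does not fit is refused with a message, and nothing moves.
- r.get_obs(): the state, without advancing time (a new reading comes with each control period).
- eyes.snapshot(name): name is "scene" or "top"; returns the picture (400x640x3 uint8, red, green, blue); there is no depth.
- eyes.camera_model(name): a dict with "intrinsics" (3x3 intrinsics, pixels), "cam_to_world" (4x4, takes a point from camera to world coordinates). Camera axes: x right, y up, looking along -z (the intrinsics and any distortion apply to the point x, -y, -z); pixel columns grow to the right and rows downward; lengths in m; the calibration is good to about 2 mm. A picture is of the moment at which its call begins. camera_model takes no time and is no camera call.
- workorder.sign_off(): hands the job in; it is judged then, once.
The state is a dict: "time_s": time; "joint_positions": joint angles; "dq": joint speeds; "joint_torque": joint torques, N m; "ee_pos": TCP position; "tool_rot": TCP orientation; "wrist_force": force on the tool from outside, world axes, zero at the start; "ft_torque": the same for the moment, N m; "opening": opening from 0.0 (shut) to 1.0 (fully open); "finger_force": force on a finger pad.
Only numpy, scipy, OpenCV 4.12 (cv2) and the standard library are available. Lean on these libraries where they do the work, as an engineer would, in place of code of your own. Each camera call takes 0.05 s, during which the arm holds its last target. There are 200 camera calls.

TASK

On the desktop scanner, push the white plaster model into the corner of the green stage, its flat heel flush against the yellow back stop and its side flush against the yellow side stop, with the spring shutter still closed. Then take the blue knob on top of the scanner and pull the shutter out until its red pointer stands at the black line of the orange clip, and finish while still holding it there against the spring. Leave the model in its corner, and leave the ochre model, pliers, tape roll, retainer case and the rest where they lie.

Things in the scene. Friction and masses are not known exactly. Their poses are not given: they have to be found in the camera images.
- scanner: White model scanner, fixed and level, any yaw; sizes in mm. Origin: on the table near the middle of its base; x points away from the robot and y left at yaw 0. Base x -140..140, y -160..140, 14 high. Green gridded stage x -96..66, y -153..-1, top at z 16, with two yellow stops (see stop_corner). Box-shaped white head x -130..130, y 32..132, top at z 96, window looking to -y over the stage
- stop_corner (a point): Corner where the faces of the two stops meet, on the stage (scanner frame 58, -7, 16; scanner's axes). Heel stop: bar 60 long along y, face at x 58 looking to -x. Side stop: bar 46 long along x, face at y -7 looking to -y. Both rise 9 above the stage. The registered model's origin lies 28 to -x and 33 to -y of this corner, its axes parallel to the scanner's
- model: White plaster dental model, loose on the stage, 0.1 to 0.2 kg: block 56 (x) x 66 (y) x 18 high, teeth in a horseshoe on top, set in from the sides; 32.5 high. Origin: centre of underside. Its +x side is the flat heel (open end of the horseshoe) and goes to the heel stop, its +y side to the side stop. Starts 28 to 50 short in x, 20 to 45 short in y, turned up to 0.35 rad from square
- shutter (a joint): Draw of the scanner's shutter in m: 0 closed (where the spring keeps it), grows as it is pulled along scanner -x, end of travel 0.085. The spring pulls it shut with about 4 N when closed, rising 0.7 N per 10 mm; it closes whenever it is let go
- knob (a point): On the axis of the shutter's knob, at the height to grip: upright blue round post with a white band, 18 in diameter, free all round; top 14.5 above this point, foot 21.5 below it on an aluminium slide bar just over the head. Moves with the shutter; scanner frame (45, 66, 124) when closed
- pointer (a point): Tip (+y end) of the thin red pointer, 4 wide, on the same slide bar, 43 to +y of the knob's axis; moves with the shutter and has the scanner's axes
- mark: Orange index clip set on the steel scale on top of the head, 12 (x) x 20 (y) x 5, fixed, with the scanner's axes; a thin black line along y marks its middle. It lies 30 to 65 to -x of the closed pointer
- mark_line (a point): The end of the clip's black line nearest the pointer; axes as the scanner's. The shutter is at the mark when the pointer has the same scanner x as this point
- stone_model: Bystander, loose: ochre stone dental model, 52 x 60 x 32; not the one to scan. Origin: centre of the underside
- tape_roll: Bystander, loose: paper-coloured roll of tape lying flat, 80 across, 24 high. Origin: centre of the underside
- pliers: Bystander, loose: orthodontic pliers, one red and one blue handle, 115 long, 12 high, lying on the scanner's base beyond the stage. Origin: under the pivot
- retainer_case: Bystander, loose: white retainer case, 70 x 80 x 24. Origin: centre of the underside

How it is judged:
By the outcome, as a careful person would: the job done as asked, in the order asked, and still so for the second after the job is handed in, while the arm keeps its last pose, push and grip.
It also fails if it takes over 64 s, if anything falls off the work surface, if the arm or the gripper's body presses on something with over 40 N, if the wrist force passes 120 N, or if a joint passes its speed limit or range.

## Working session

There is one attempt and no reset: what is moved stays moved. The work goes in short steps, Python scripts to look and compute and a shell command to move; the robot and the scene stay as the last step left them, time stands still between calls to the robot, and variables do not carry over. Pictures are saved under pics/ and viewed, at most 15 in all, crops included, and the job is handed in when it is done.

```bash
ls; mkdir -p pics; python3 - <<'E'
from bench import r, eyes, workorder
import cv2,numpy as np
for n in("scene","top"):
    im=eyes.snapshot(n); cv2.imwrite(f"pics/{n}0.png",im[:,:,::-1]); c=eyes.camera_model(n); print(n,{k:np.round(v,4).tolist() if not isinstance(v,str) else v for k,v in c.items()})
print(r.nose_length,r.get_obs())
E
```

```text
bench.py
inch.py
pics
scene {'intrinsics': [[409.8556, 0.0, 326.1613], [0.0, 409.8556, 201.562], [0.0, 0.0, 1.0]], 'cam_to_world': [[-0.8434, -0.3532, 0.4049, 0.9258], [0.5373, -0.5491, 0.6401, 0.5206], [-0.0037, 0.7574, 0.6529, 0.6111], [0.0, 0.0, 0.0, 1.0]]}
top {'intrinsics': [[495.465, 0.0, 317.2235], [0.0, 495.465, 203.3943], [0.0, 0.0, 1.0]], 'cam_to_world': [[0.019, 0.9975, -0.0674, 0.5235], [-0.9995, 0.0173, -0.0262, 0.0066], [-0.025, 0.0678, 0.9974, 1.2526], [0.0, 0.0, 0.0, 1.0]]}
0.011 {'time_s': 0.1, 'joint_positions': array([ 1.09061820e+00,  1.31069394e-01,  1.48917864e+00,  1.51351786e-05,
        1.52295594e+00, -8.53743264e-02]), 'dq': array([-0.00061   , -0.00072846, -0.00266211, -0.0005269 ,  0.00096846,
        0.00081816]), 'joint_torque': array([ 1.69766041e-03, -5.61340284e+01, -4.93094623e+01,  7.70320930e-02,
        2.90682324e-02, -8.80335932e-06]), 'ee_pos': array([0.23051285, 0.55343091, 0.22869747]), 'tool_rot': array([-3.13998848e+00, -1.52460513e-04,  2.74678800e+00]), 'wrist_force': array([0.01736779, 0.45382724, 0.07051745]), 'ft_torque': array([ 0.01494995,  0.00669343, -0.04062903]), 'finger_force': 0.0, 'opening': 1.0013394481114963}
```

View pics/top0.png

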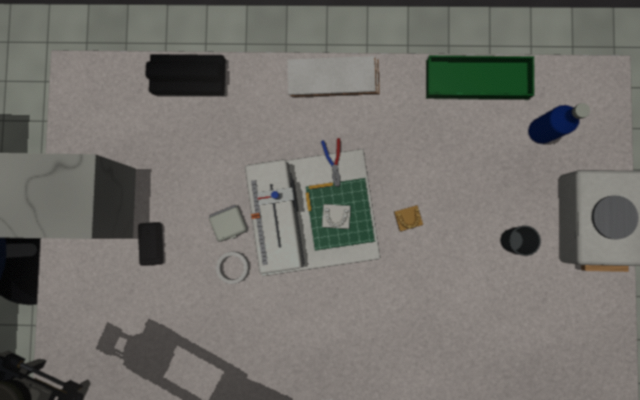

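View pics/scene0.png

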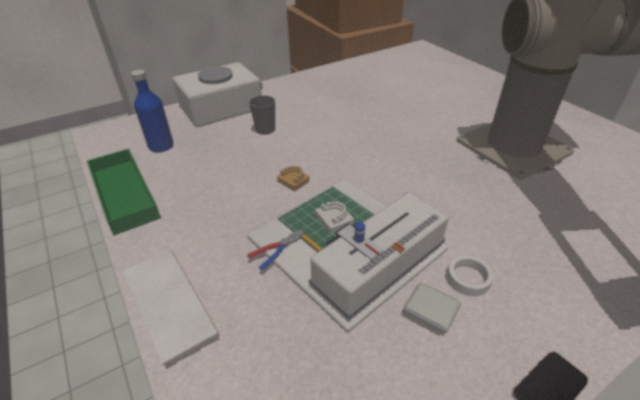

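The top view shows the scanner at about (312,212), with the head to the left, knob (277,195), clip (256,216) and model (336,216). The scene view shows the knob at (360,232) and the clip at (398,247). I'll zoom in on both.

```bash
python3 - <<'E'
import cv2,numpy as np
a=cv2.imread("pics/top0.png")[140:280,230:400]; b=cv2.imread("pics/scene0.png")[170:330,240:460]
a=cv2.resize(a,None,fx=4,fy=4,interpolation=cv2.INTER_CUBIC);b=cv2.resize(b,None,fx=3.6,fy=3.6,interpolation=cv2.INTER_CUBIC)
cv2.imwrite("pics/topc.png",a);cv2.imwrite("pics/scenec.png",b)
E
```

```text
(no output)
```

View pics/topc.png

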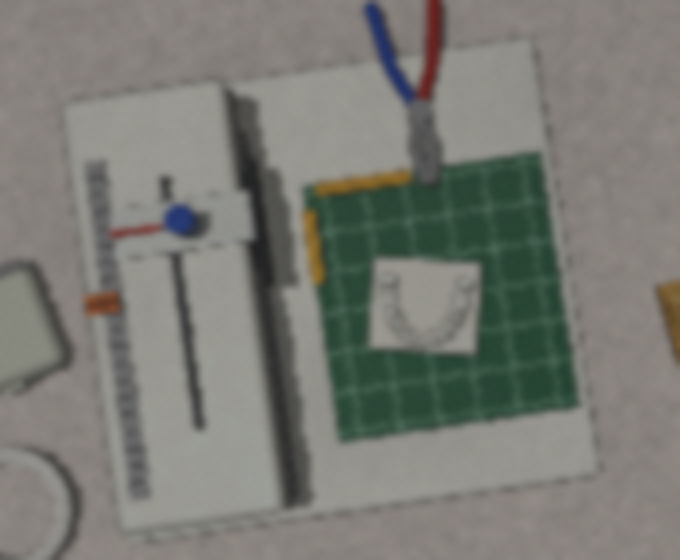

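View pics/scenec.png

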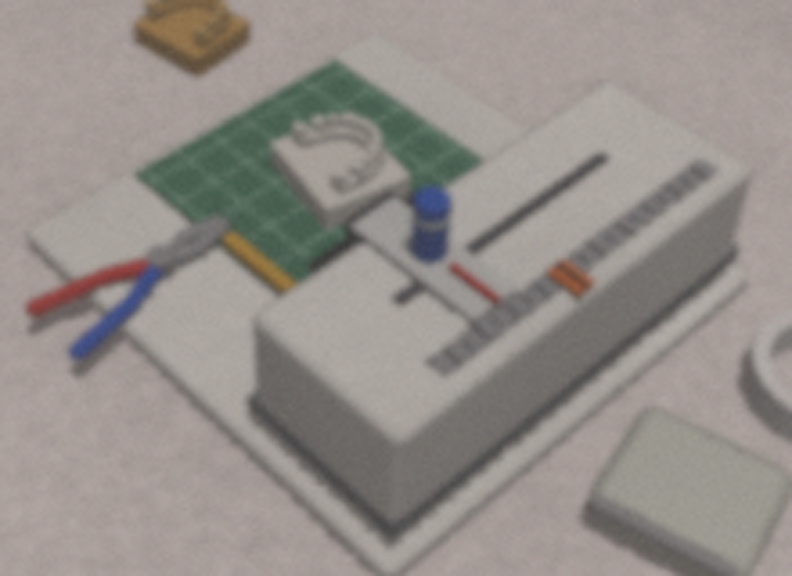

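The crops show the green stage corners at about (305,185), (540,152), (580,407) and (340,440) in the top crop. The model's open end faces the heel stop. The pliers' tips lie at the end of that stop, so I must keep clear of them. Next I measure.

```bash
cat > h.py <<'E'
import numpy as np,cv2
from bench import r, eyes, workorder
def ray(cam,uv):
    c=eyes.camera_model(cam);K=np.array(c["intrinsics"]);T=np.array(c["cam_to_world"])
    d=np.linalg.solve(K,[uv[0],uv[1],1.]);d=T[:3,:3]@[d[0],-d[1],-d[2]];return T[:3,3],d/np.linalg.norm(d)
def onz(cam,uv,z):
    o,d=ray(cam,uv);return o+d*(z-o[2])/d[2]
def tri(uv1,uv2):
    (a,u),(b,v)=ray("top",uv1),ray("scene",uv2)
    s=np.linalg.lstsq(np.c_[u,-v],b-a,rcond=None)[0];p,q=a+s[0]*u,b+s[1]*v
    return (p+q)/2,np.linalg.norm(p-q)
def proj(cam,p):
    c=eyes.camera_model(cam);K=np.array(c["intrinsics"]);T=np.array(c["cam_to_world"])
    q=T[:3,:3].T@(np.array(p)-T[:3,3]);q=K@[q[0],-q[1],-q[2]];return q[:2]/q[2]
def snap(cam,n=4): return np.mean([eyes.snapshot(cam) for _ in range(n)],0).astype(np.float32)
def mask(im,col,win):
    h=cv2.cvtColor(np.clip(im,0,255).astype(np.uint8),cv2.COLOR_RGB2HSV);H,S,V=[h[...,i].astype(int) for i in range(3)]
    R={"green":(H>60)&(H<95)&(S>80),"blue":(H>105)&(H<130)&(S>110),"red":((H<5)|(H>172))&(S>90),
       "orange":(H>=5)&(H<16)&(S>110),"yellow":(H>=15)&(H<28)&(S>110),"white":(S<60)&(V>125)}[col]
    m=np.zeros(R.shape,np.uint8);x0,y0,x1,y1=win;m[y0:y1,x0:x1]=R[y0:y1,x0:x1];return m
def blob(m):
    n,l,s,c=cv2.connectedComponentsWithStats(m);i=1+np.argmax(s[1:,4]);return (l==i).astype(np.uint8),c[i],s[i]
E
python3 - <<'E'
from h import *
t=snap("top");s=snap("scene")
np.save("t0.npy",t);np.save("s0.npy",s)
g=cv2.morphologyEx(mask(t,"green",(300,170,385,260)),cv2.MORPH_CLOSE,np.ones((5,5)))
g,_,st=blob(g);print("stage",st)
hull=cv2.convexHull(np.argwhere(g)[:,::-1].astype(np.float32).reshape(-1,1,2))
rc=cv2.minAreaRect(hull);print(rc)
bx=cv2.boxPoints(rc);W=np.array([onz("top",p,.016) for p in bx]);print(np.round(W,4))
for a in range(4):print(np.linalg.norm(W[a]-W[a-1]),end=" ")
print()
for nm,im,cam,win in(("red",t,"top",(250,190,275,205)),("red",s,"scene",(355,238,385,258)),("orange",t,"top",(245,208,264,222)),("orange",s,"scene",(388,238,410,255)),("blue",t,"top",(265,185,290,205)),("blue",s,"scene",(350,218,370,245)),("yellow",t,"top",(300,180,340,220)),("yellow",s,"scene",(295,225,330,258))):
    try:
        m,c,st=blob(mask(im,nm,win));print(cam,nm,np.round(c,2),st)
    except Exception as e:print(cam,nm,e)
# model
w=mask(t,"white",(318,200,355,232));w,c,st=blob(w);rc=cv2.minAreaRect(np.argwhere(w)[:,::-1].astype(np.float32));print("model",c,st,rc)
bx=cv2.boxPoints(rc);W=np.array([onz("top",p,.034) for p in bx]);print(np.round(W,4));print([round(np.linalg.norm(W[a]-W[a-1]),4) for a in range(4)])
E
```

```text
stage [ 307  180   66   69 2699]
((339.60113525390625, 213.9075164794922), (62.039337158203125, 58.38996505737305), 81.25383758544922)
[[ 0.646   0.068   0.016 ]
 [ 0.6707 -0.0762  0.016 ]
 [ 0.518  -0.1016  0.016 ]
 [ 0.4932  0.0413  0.016 ]]
0.15507235452000226 0.1463215976054822 0.1548121233251536 0.1450298622663857 
top red [265.5 197. ] [264 197   4   1   4]
scene red [371.22 248.22] [366 244  12   9  18]
top orange [255.52 215.39] [252 213   8   5  33]
scene orange [397.83 246.76] [393 243  10   8  46]
top blue [274.77 194.57] [272 192   7   6  35]
scene blue [359.38 225.51] [356 222   8   8  47]
top yellow [320.37 185.55] [309 183  24   6  75]
scene yellow [311.06 242.17] [302 235  19  15  87]
model [335.23590814 215.4217119 ] [323 205  26  23 479] ((335.62591552734375, 215.8603515625), (25.309192657470703, 21.609704971313477), 3.3664608001708984)
[[ 0.5506  0.025   0.034 ]
 [ 0.6037  0.0228  0.034 ]
 [ 0.6012 -0.0394  0.034 ]
 [ 0.5481 -0.0371  0.034 ]]
[np.float64(0.0621), np.float64(0.0532), np.float64(0.0623), np.float64(0.0531)]
```

```bash
cat >> h.py <<'E'
def edge(G,a,b,n=25,L=4):
    """subpixel points on an edge near segment a-b (half-level crossing of G along normal); returns fitted line points"""
    a,b=np.array(a,float),np.array(b,float);d=(b-a)/np.linalg.norm(b-a);nn=np.array([-d[1],d[0]]);k=np.linspace(-L,L,81);out=[]
    for f in np.linspace(.08,.92,n):
        p=a+f*(b-a)+k[:,None]*nn
        v=cv2.remap(G,p[:,0].astype(np.float32)[None],p[:,1].astype(np.float32)[None],cv2.INTER_LINEAR)[0]
        g=np.abs(np.gradient(cv2.GaussianBlur(v[None],(0,0),4)[0]));g[g<.5*g.max()]=0
        out.append(a+f*(b-a)+nn*(g@k/g.sum()))
    out=np.array(out,np.float32)
    vx,vy,x,y=cv2.fitLine(out,cv2.DIST_HUBER,0,.01,.01).ravel();return np.array([x,y]),np.array([vx,vy])
def cross(l,m):
    s=np.linalg.solve(np.c_[l[1],-m[1]],m[0]-l[0]);return l[0]+s[0]*l[1]
E
python3 - <<'E'
from h import *
t=np.load("t0.npy");s=np.load("s0.npy")
G=t[...,1]-t[...,0]
c=lambda x,y:(230+x/4-.375,140+y/4-.375)
A,B,C,D=c(305,185),c(540,152),c(580,407),c(340,440)
far=edge(G,c(460,163),B,12);right=edge(G,B,C);near=edge(G,C,D);left=edge(G,c(322,300),D,15)
P=[cross(far,left),cross(far,right),cross(near,right),cross(near,left)]
W=np.array([onz("top",p,.016) for p in P])[:,:2]
S=np.array([[66,-1],[66,-153],[-96,-153],[-96,-1]])/1e3
a=S-S.mean(0);b=W-W.mean(0);psi=np.arctan2((a[:,0]*b[:,1]-a[:,1]*b[:,0]).sum(),(a*b).sum())
R=np.array([[np.cos(psi),-np.sin(psi)],[np.sin(psi),np.cos(psi)]]);o=W.mean(0)-R@S.mean(0)
print("pix",np.round(P,2).tolist(),"psi",psi,"o",o,"res mm",np.round((W-o-S@R.T)*1e3,1).tolist())
np.savez("pose.npz",o=o,psi=psi,R=R)
Wd=lambda x,y,z:np.r_[o+R@[x/1e3,y/1e3],z/1e3]
for n,p in dict(knob=(45,66,124),knobtop=(45,66,138.5),ptr=(45,109,103),corner=(58,-7,25)).items():
    print(n,np.round(Wd(*p),4),np.round(proj("top",Wd(*p)),1),np.round(proj("scene",Wd(*p)),1))
p,e=tri((274.77,194.57),(359.38,225.51));print("knob blue top tri",p,e,"scanner mm",R.T@(p[:2]-o)*1e3)
p,e=tri((255.52,215.39),(397.83,246.76));print("clip tri",p,e,R.T@(p[:2]-o)*1e3)
# model relative
w=blob(mask(t,"white",(318,200,355,232)))[0];rc=cv2.boxPoints(cv2.minAreaRect(np.argwhere(w)[:,::-1].astype(np.float32)))
print("model corners scanner mm",np.round([(R.T@(onz("top",q,.034)[:2]-o))*1e3 for q in rc],1).tolist())
print("tcp now",r.get_obs()["ee_pos"])
E
```

```text
pix [[305.2200012207031, 186.4499969482422], [364.4800109863281, 177.58999633789062], [374.260009765625, 240.99000549316406], [314.55999755859375, 249.8800048828125]] psi 0.16576168628208068 o [0.58455422 0.06124315] res mm [[-0.7, -1.1], [-1.1, 0.7], [0.8, 1.2], [1.0, -0.9]]
knob [0.618  0.1338 0.124 ] [274.9 194.7] [358.  229.9]
knobtop [0.618  0.1338 0.1385] [274.2 194.1] [358.4 223.7]
ptr [0.611  0.1762 0.103 ] [257.7 198.2] [375.9 252.5]
corner [0.6429 0.0639 0.025 ] [307.5 188.6] [323.8 249.9]
knob blue top tri [0.6167155  0.13349934 0.13356203] 0.0019345347810938208 scanner mm [43.64298393 65.95903981]
clip tri [0.56974998 0.1817952  0.09823557] 0.0028876189789616958 [  5.2902064  121.34239001]
model corners scanner mm [[-39.5, -30.2], [12.6, -41.1], [-0.2, -102.0], [-52.2, -91.0]]
tcp now [0.23074494 0.55385945 0.22960694]
```

The manual's scale: shifts go in shares of 500 mm and turns go in shares of 4 rad. Converting my numbers, -0.112 rad / 4 = -0.028.

```bash
cat >> h.py <<'E'
from scipy.spatial.transform import Rotation as Ro
def delta(x,y,z,yaw):
    """tool-axis shift to scanner-frame (mm) TCP target, plus turn (scanner-relative yaw) about tool z"""
    q=np.load("pose.npz");o=r.get_obs();T=Ro.from_euler("xyz",o["tool_rot"])
    w=np.r_[q["o"]+q["R"]@[x/1e3,y/1e3],z/1e3]
    d=(T.inv()*Ro.from_euler("xyz",[np.pi,0,q["psi"]+yaw])).as_rotvec()
    s=q["R"].T@(o["ee_pos"][:2]-q["o"])*1e3
    print("now",np.round(s,1),round(o["ee_pos"][2]*1e3,1),"shift mm",np.round(T.inv().apply(w-o["ee_pos"])*1e3,1),"rotvec",np.round(d,3),"force scn",np.round(np.r_[q["R"].T@o["wrist_force"][:2],o["wrist_force"][2]],1),"t",o["time_s"])
E
echo '[[[0, 0, 0, 0, 0, -0.028, 0.2], [0, 0, 0, 0, 0, -0.028, 0.2], [0, 0, 0, 0, 0, -0.028, 0.2], [0, 0, 0, 0, 0, -0.028, 0.2], [0, 0, 0, 0, 0, -0.028, 0.2], [0, 0, 0, 0, 0, 0, 0.2]]]' > rows.txt && python3 inch.py rows.txt; python3 -c "from h import *;delta(-80,-66,150,np.pi)"
```

```text
time_s: 1.0
ee_pos: [0.2308, 0.5539, 0.2297]
tool_rot: [3.142, 0.0, -2.971]
wrist_force: [0.2, -0.2, 0.2]
opening: 0.62
finger_force: 0.0
now [-267.7  544.3] 229.7 shift mm [-184.7 -611.2   79.7] rotvec [0.    0.    0.005] force scn [ 0.1 -0.2  0.2] t 1.0
```

To row units: -0.03 m / 0.5 = -0.06, -0.009 m / 0.5 = -0.018.

```bash
echo '[[[-0.018, -0.06, 0, 0, 0, 0, 0.2], [-0.018, -0.06, 0, 0, 0, 0, 0.2], [-0.018, -0.06, 0, 0, 0, 0, 0.2], [-0.018, -0.06, 0, 0, 0, 0, 0.2], [-0.018, -0.06, 0, 0, 0, 0, 0.2], [-0.018, -0.06, 0, 0, 0, 0, 0.2], [-0.018, -0.06, 0, 0, 0, 0, 0.2], [-0.018, -0.06, 0, 0, 0, 0, 0.2], [-0.018, -0.06, 0, 0, 0, 0, 0.2], [-0.018, -0.06, 0, 0, 0, 0, 0.2]]]' > rows.txt && python3 inch.py rows.txt
echo '[[[-0.018, -0.06, 0, 0, 0, 0, 0.2], [-0.018, -0.06, 0, 0, 0, 0, 0.2], [-0.018, -0.06, 0, 0, 0, 0, 0.2], [-0.018, -0.06, 0, 0, 0, 0, 0.2], [-0.018, -0.06, 0, 0, 0, 0, 0.2], [-0.018, -0.06, 0, 0, 0, 0, 0.2], [-0.018, -0.06, 0, 0, 0, 0, 0.2], [-0.018, -0.06, 0, 0, 0, 0, 0.2], [-0.018, -0.06, 0, 0, 0, 0, 0.2], [-0.018, -0.06, 0, 0, 0, 0, 0.2]]]' > rows.txt && python3 inch.py rows.txt; python3 -c "from h import *;delta(-80,-66,33,np.pi)"
```

```text
time_s: 1.83
ee_pos: [0.3693, 0.2714, 0.2299]
tool_rot: [3.141, 0.001, -2.981]
wrist_force: [1.2, 0.3, 0.1]
opening: 0.2
finger_force: 0.0
time_s: 2.67
ee_pos: [0.5075, -0.01, 0.2298]
tool_rot: [-3.141, 0.001, -2.981]
wrist_force: [0.3, 0.2, -0.1]
opening: 0.197
finger_force: 0.0
now [-87.8 -57.5] 229.8 shift mm [ -7.7  -8.4 196.9] rotvec [-0.     0.001 -0.005] force scn [ 0.3  0.1 -0.1] t 2.6667
```

To row units: 0.025 m / 0.5 = 0.05, 0.02 m / 0.5 = 0.04.

```bash
echo '[[[0, -0.002, 0.05, 0, 0, 0, 0.2], [0, -0.002, 0.05, 0, 0, 0, 0.2], [0, -0.002, 0.05, 0, 0, 0, 0.2], [0, -0.002, 0.05, 0, 0, 0, 0.2], [0, -0.002, 0.05, 0, 0, 0, 0.2], [0, -0.002, 0.05, 0, 0, 0, 0.2], [0, -0.002, 0.04, 0, 0, 0, 0.2], [0, -0.002, 0.03, 0, 0, 0, 0.2], [0, 0, 0.022, 0, 0, 0, 0.2], [0, 0, 0, 0, 0, 0, 0.2]]]' > rows.txt && python3 inch.py rows.txt; python3 -c "
from h import *;delta(-80,-66,33,np.pi)
cv2.imwrite('pics/t1.png',cv2.resize(eyes.snapshot('scene')[140:300,240:460,::-1],None,fx=3.6,fy=3.6))"
```

```text
time_s: 3.5
ee_pos: [0.5064, -0.016, 0.0311]
tool_rot: [3.14, -0.004, -2.979]
wrist_force: [-0.7, 0.0, 0.5]
opening: 0.198
finger_force: 0.0
now [-89.9 -63.3] 31.1 shift mm [-9.9 -2.7 -1.9] rotvec [ 0.001 -0.004 -0.003] force scn [-0.7  0.1  0.5] t 3.5
```

View pics/t1.png

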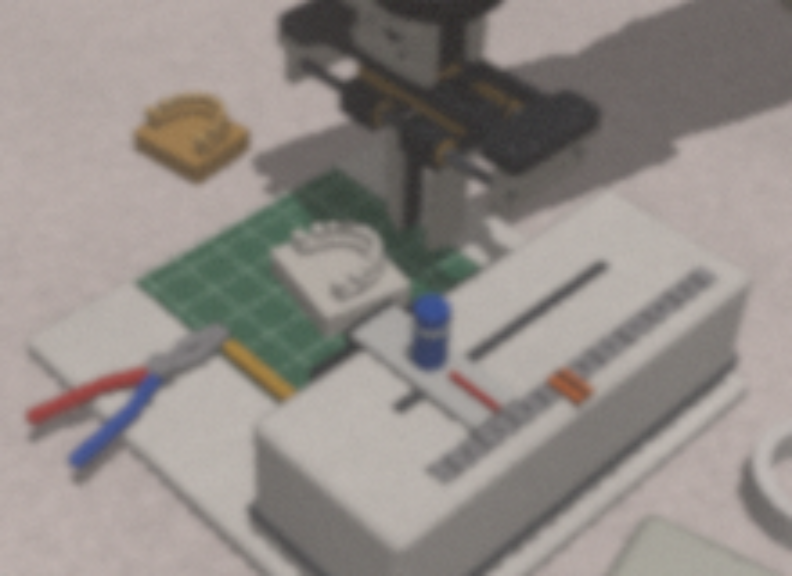

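The fingers stand behind the model at crop (430,230), and nothing has been disturbed. Now I push toward +x.

To row units: -0.005 m / 0.5 = -0.01, -0.001 m / 0.5 = -0.002.

```bash
echo '[[[-0.01, 0, -0.002, 0, 0, 0, 0.2], [-0.01, 0, -0.002, 0, 0, 0, 0.2], [-0.01, 0, 0, 0, 0, 0, 0.2], [-0.01, 0, 0, 0, 0, 0, 0.2], [-0.01, 0, 0, 0, 0, 0, 0.2], [-0.01, 0, 0, 0, 0, 0, 0.2], [-0.01, 0, 0, 0, 0, 0, 0.2], [-0.01, 0, 0, 0, 0, 0, 0.2], [-0.01, 0, 0, 0, 0, 0, 0.2], [-0.01, 0, 0, 0, 0, 0, 0.2]]]' > rows.txt && python3 inch.py rows.txt|grep force
echo '[[[-0.008, 0, 0, 0, 0, 0, 0.2], [-0.008, 0, 0, 0, 0, 0, 0.2], [-0.008, 0, 0, 0, 0, 0, 0.2], [-0.008, 0, 0, 0, 0, 0, 0.2], [-0.006, 0, 0, 0, 0, 0, 0.2], [-0.006, 0, 0, 0, 0, 0, 0.2], [0, 0, 0, 0, 0, 0, 0.2]]]' > rows.txt && python3 inch.py rows.txt | grep force
python3 - <<'E'
from h import *
delta(-6,-66,33,np.pi)
cv2.imwrite('pics/t2.png',cv2.resize(eyes.snapshot('scene')[170:270,270:400,::-1],None,fx=5,fy=5))
E
```

```text
wrist_force: [-2.1, -0.4, 0.5]
finger_force: 1.0
wrist_force: [-0.2, -0.6, -0.6]
finger_force: 0.0
now [-15.3 -63.9] 35.8 shift mm [-9.3 -2.1  2.8] rotvec [-0.     0.001 -0.001] force scn [-0.3 -0.6 -0.6] t 4.9667
```

View pics/t2.png

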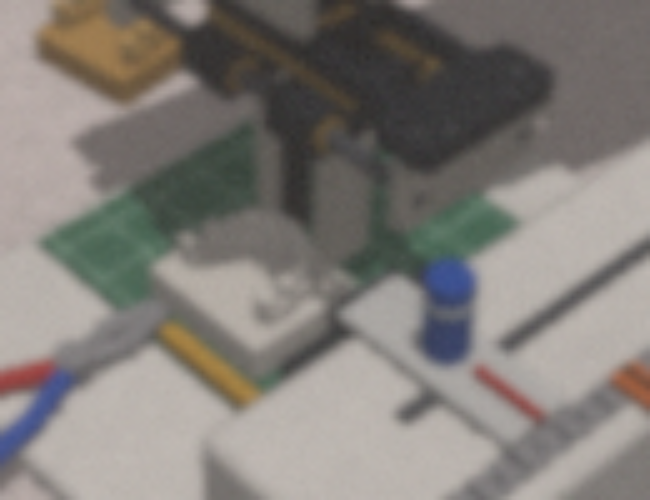

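The model is square, with its heel about 9 mm from the yellow bar. However, the pliers' tip at (150,315) lies just beyond the heel's −y half. So I do the +y push first, then finish in x.

To row units: -0.02 m / 0.5 = -0.04, -0.015 m / 0.5 = -0.03, 0.12 rad / 4 = 0.03.

```bash
echo '[[[0.02, 0, 0, 0, 0, 0, 0.2], [0.02, 0, 0, 0, 0, 0, 0.2], [0, -0.02, -0.04, 0, 0, 0, 0.2], [0, -0.03, -0.04, 0, 0, 0.03, 0.2], [0, 0, -0.04, 0, 0, 0.03, 0.2], [0, 0, -0.02, 0, 0, 0.03, 0.2], [0, 0, 0, 0, 0, 0.03, 0.2], [0, 0, 0, 0, 0, 0.03, 0.2], [0, 0, 0, 0, 0, 0.03, 0.2], [0, 0, 0, 0, 0, 0.03, 0.2]]]' > rows.txt && python3 inch.py rows.txt|grep force
echo '[[[0, 0, 0, 0, 0, 0.03, 0.2], [0, 0, 0, 0, 0, 0.03, 0.2], [0, 0, 0, 0, 0, 0.03, 0.2], [0, 0, 0, 0, 0, 0.03, 0.2], [0, 0, 0, 0, 0, 0.03, 0.2], [0, 0, 0, 0, 0, 0.03, 0.2], [0, 0, 0, 0, 0, 0, 0.2]]]' > rows.txt && python3 inch.py rows.txt
python3 -c "from h import *;delta(21,-120,33,np.pi/2)"
```

```text
wrist_force: [-0.4, 0.0, -0.5]
finger_force: 0.0
time_s: 6.43
ee_pos: [0.5637, -0.0324, 0.1058]
tool_rot: [3.141, 0.0, 1.741]
wrist_force: [-0.1, 0.7, 0.8]
opening: 0.198
finger_force: 0.0
now [-36.  -88.9] 105.8 shift mm [-31.3  56.8  72.8] rotvec [0.    0.    0.004] force scn [0.1 0.7 0.8] t 6.4333
```

To row units: 0.02 m / 0.5 = 0.04, 0.018 m / 0.5 = 0.036.

```bash
echo '[[[-0.032, 0.036, 0, 0, 0, 0, 0.2], [-0.032, 0.036, 0, 0, 0, 0, 0.2], [0, 0.036, 0, 0, 0, 0, 0.2], [0, 0, 0.04, 0, 0, 0, 0.2], [0, 0, 0.04, 0, 0, 0, 0.2], [0, 0, 0.04, 0, 0, 0, 0.2], [0, 0, 0.02, 0, 0, 0, 0.2], [0, 0, 0, 0, 0, 0, 0.2]]]' > rows.txt && python3 inch.py rows.txt|grep force
python3 - <<'E'
from h import *
delta(21,-80,34,np.pi/2)
cv2.imwrite('pics/t3.png',np.hstack([cv2.resize(eyes.snapshot('top')[170:260,290:390,::-1],(400,360)),cv2.resize(eyes.snapshot('scene')[180:270,270:370,::-1],(400,360))]))
E
```

```text
wrist_force: [-0.8, -0.0, -0.3]
finger_force: 0.0
now [  16.  -119.5] 32.4 shift mm [39.5  5.5 -1.6] rotvec [-0.005 -0.002  0.013] force scn [-0.8  0.1 -0.3] t 7.1
```

View pics/t3.png

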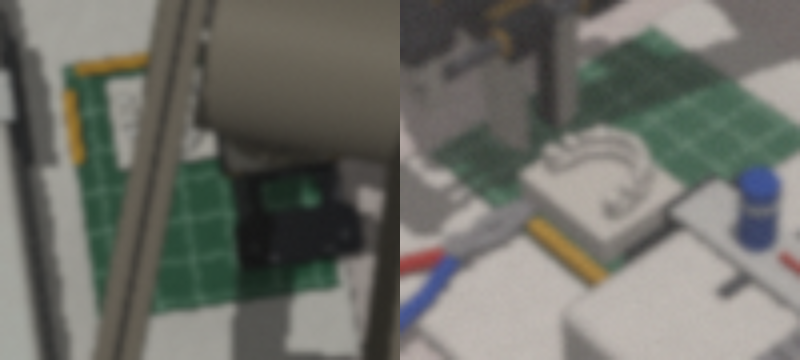

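Model is square and about 16–20 mm from the side stop. I push +y from its −y face.

To row units: 0.004 m / 0.5 = 0.008, 0.003 m / 0.5 = 0.006, 0.01 rad / 4 = 0.0025.

```bash
echo '[[[0.008, 0.002, -0.002, 0, 0, 0, 0.2], [0.008, 0.002, 0, 0, 0, 0.0025, 0.2], [0.008, 0.002, 0, 0, 0, 0, 0.2], [0.008, 0, 0, 0, 0, 0, 0.2], [0.008, 0, 0, 0, 0, 0, 0.2], [0.008, 0, 0, 0, 0, 0, 0.2], [0.006, 0, 0, 0, 0, 0, 0.2], [0.004, 0, 0, 0, 0, 0, 0.2], [0, 0, 0, 0, 0, 0, 0.2]]]' > rows.txt && python3 inch.py rows.txt|grep force
python3 -c "from h import *;delta(21,-80,34,np.pi/2)"
echo '[[[0.004, 0, 0, 0, 0, 0, 0.2], [0.004, 0, 0, 0, 0, 0, 0.2], [0, 0, 0, 0, 0, 0, 0.2]]]' > rows.txt && python3 inch.py rows.txt|grep force
python3 -c "from h import *;delta(21,-80,34,np.pi/2)"
```

```text
wrist_force: [0.1, -0.6, 0.7]
finger_force: 0.0
now [ 21.2 -90.8] 36.7 shift mm [10.8 -0.2  2.7] rotvec [ 0.    -0.     0.001] force scn [-0.  -0.6  0.7] t 7.95
wrist_force: [0.5, -0.3, 0.9]
finger_force: 0.2
now [ 21.1 -87. ] 36.6 shift mm [ 7.  -0.1  2.6] rotvec [-0. -0.  0.] force scn [ 0.4 -0.4  0.9] t 8.2
```

To row units: 0.001 m / 0.5 = 0.002.

```bash
for i in 1 2 3 4; do :; done; echo '[[[0.002, 0, 0, 0, 0, 0, 0.2], [0.002, 0, 0, 0, 0, 0, 0.2], [0, 0, 0, 0, 0, 0, 0.2]]]' > rows.txt && python3 inch.py rows.txt|grep wrist
echo '[[[0.002, 0, 0, 0, 0, 0, 0.2], [0.002, 0, 0, 0, 0, 0, 0.2], [0, 0, 0, 0, 0, 0, 0.2]]]' > rows.txt && python3 inch.py rows.txt|grep wrist
echo '[[[0.002, 0, 0, 0, 0, 0, 0.2], [0, 0, 0, 0, 0, 0, 0.2]]]' > rows.txt && python3 inch.py rows.txt|grep wrist
python3 -c "from h import *;delta(21,-80,34,np.pi/2)"
```

```text
wrist_force: [-0.3, -0.9, -0.3]
wrist_force: [0.2, 0.0, -0.2]
wrist_force: [0.3, -0.7, 1.0]
now [ 21.1 -82.1] 36.5 shift mm [ 2.1 -0.1  2.5] rotvec [-0. -0.  0.] force scn [ 0.2 -0.8  1. ] t 8.8667
```

To row units: 0.001 m / 0.5 = 0.002.

```bash
echo '[[[0.002, 0, 0, 0, 0, 0, 0.2], [0, 0, 0, 0, 0, 0, 0.2]]]' > rows.txt && python3 inch.py rows.txt|grep wrist
echo '[[[0.002, 0, 0, 0, 0, 0, 0.2], [0, 0, 0, 0, 0, 0, 0.2]]]' > rows.txt && python3 inch.py rows.txt|grep wrist
echo '[[[0.002, 0, 0, 0, 0, 0, 0.2], [0, 0, 0, 0, 0, 0, 0.2]]]' > rows.txt && python3 inch.py rows.txt|grep wrist
python3 -c "
from h import *;delta(21,-80,34,np.pi/2)
cv2.imwrite('pics/t4.png',np.hstack([cv2.resize(eyes.snapshot('top')[170:230,290:350,::-1],(400,400),interpolation=2),cv2.resize(eyes.snapshot('scene')[190:250,300:360,::-1],(400,400),interpolation=2)]))"
```

```text
wrist_force: [0.1, 0.4, 0.2]
wrist_force: [0.1, -1.4, -0.4]
wrist_force: [0.5, -5.0, -0.3]
now [ 21.1 -80.3] 36.7 shift mm [ 0.3 -0.1  2.7] rotvec [-0.     0.002  0.   ] force scn [-0.4 -5.  -0.3] t 9.3667
```

View pics/t4.png

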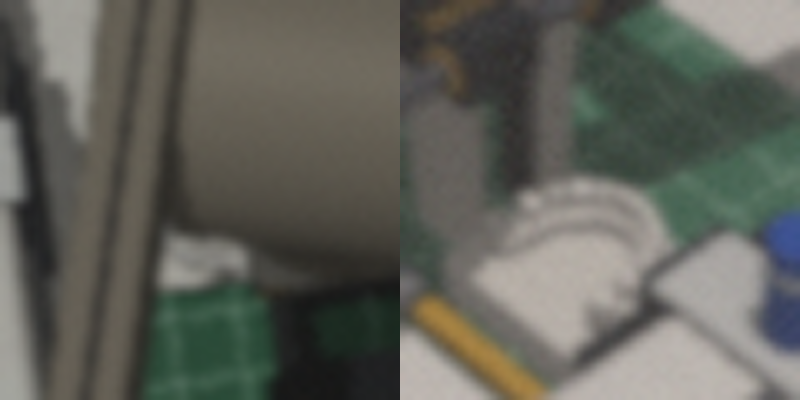

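Force rose to 5 N at the expected place (TCP y −80), so the side is flush with the side stop. Now retreat, turn, and make the x push.

To row units: -0.03 m / 0.5 = -0.06, 0.015 m / 0.5 = 0.03, -0.12 rad / 4 = -0.03.

```bash
echo '[[[-0.01, 0, 0, 0, 0, 0, 0.2], [-0.02, 0, 0, 0, 0, 0, 0.2], [0, 0, -0.04, 0, 0, 0, 0.2], [0, 0, -0.06, 0, 0, 0, 0.2], [0, 0, -0.06, 0, 0, 0, 0.2], [0, -0.04, 0, 0, 0, 0, 0.2], [0.03, -0.04, 0, 0, 0, 0, 0.2], [0.03, -0.04, 0, 0, 0, -0.03, 0.2], [0.022, 0, 0, 0, 0, -0.03, 0.2], [0, 0, 0, 0, 0, -0.03, 0.2]]]' > rows.txt && python3 inch.py rows.txt|grep wrist
echo '[[[0, 0, 0, 0, 0, -0.0303, 0.2], [0, 0, 0, 0, 0, -0.0303, 0.2], [0, 0, 0, 0, 0, -0.0303, 0.2], [0, 0, 0, 0, 0, -0.0303, 0.2], [0, 0, 0, 0, 0, -0.0303, 0.2], [0, 0, 0, 0, 0, -0.0303, 0.2], [0, 0, 0, 0, 0, -0.0303, 0.2], [0, 0, 0, 0, 0, -0.0303, 0.2], [0, 0, 0, 0, 0, -0.0303, 0.2], [0, 0, 0, 0, 0, -0.0303, 0.2]]]' > rows.txt && python3 inch.py rows.txt|grep wrist
echo '[[[0, 0, 0, 0, 0, 0, 0.2]]]' > rows.txt && python3 inch.py rows.txt
python3 -c "from h import *;delta(-35,-48,37,np.pi)"
```

```text
wrist_force: [-0.4, -0.1, 0.4]
wrist_force: [-0.9, 0.3, 0.1]
time_s: 11.22
ee_pos: [0.5539, 0.0016, 0.1167]
tool_rot: [3.141, 0.0, -2.971]
wrist_force: [-0.6, 0.3, 0.3]
opening: 0.198
finger_force: 0.0
now [-40.  -53.8] 116.7 shift mm [-5.1  5.8 79.7] rotvec [0.    0.    0.005] force scn [-0.5  0.4  0.3] t 11.2167
```

To row units: 0.02 m / 0.5 = 0.04, 0.012 m / 0.5 = 0.024, -0.005 rad / 4 = -0.0013.

```bash
echo '[[[0, 0.01, 0.04, 0, 0, -0.0013, 0.2], [0, 0, 0.04, 0, 0, 0, 0.2], [0, 0, 0.04, 0, 0, 0, 0.2], [0, 0, 0.024, 0, 0, 0, 0.2], [0, 0, 0.014, 0, 0, 0, 0.2], [-0.01, 0, 0, 0, 0, 0, 0.2], [-0.01, 0, 0, 0, 0, 0, 0.2], [-0.01, 0, 0, 0, 0, 0, 0.2], [-0.01, 0, 0, 0, 0, 0, 0.2], [0, 0, 0, 0, 0, 0, 0.2]]]' > rows.txt && python3 inch.py rows.txt|grep wrist
python3 -c "from h import *;delta(-5.5,-48,37,np.pi)"
echo '[[[-0.006, 0, 0, 0, 0, 0, 0.2], [-0.006, 0, 0, 0, 0, 0, 0.2], [-0.006, 0, 0, 0, 0, 0, 0.2], [0, 0, 0, 0, 0, 0, 0.2]]]' > rows.txt && python3 inch.py rows.txt|grep wrist
python3 -c "from h import *;delta(-5.5,-48,37,np.pi)"
```

```text
wrist_force: [-0.7, -0.5, 0.1]
now [-18.  -48.6] 39.1 shift mm [-12.4   0.5   2.1] rotvec [-0.001  0.003  0.004] force scn [-0.8 -0.3  0.1] t 12.05
wrist_force: [-0.3, 0.3, -0.1]
now [-10.6 -48.3] 37.8 shift mm [-5.1  0.3  0.8] rotvec [-0.     0.     0.004] force scn [-0.2  0.4 -0.1] t 12.3833
```

To row units: -0.001 m / 0.5 = -0.002.

```bash
echo '[[[-0.002, 0, 0, 0, 0, 0, 0.2], [-0.002, 0, 0, 0, 0, 0, 0.2], [-0.002, 0, 0, 0, 0, 0, 0.2], [0, 0, 0, 0, 0, 0, 0.2]]]' > rows.txt && python3 inch.py rows.txt|grep wrist
echo '[[[-0.002, 0, 0, 0, 0, 0, 0.2], [0, 0, 0, 0, 0, 0, 0.2]]]' > rows.txt && python3 inch.py rows.txt|grep wrist
echo '[[[-0.002, 0, 0, 0, 0, 0, 0.2], [0, 0, 0, 0, 0, 0, 0.2]]]' > rows.txt && python3 inch.py rows.txt|grep wrist
python3 -c "from h import *;delta(-5.5,-48,37,np.pi)"
```

```text
wrist_force: [-2.7, 0.2, 3.5]
wrist_force: [-8.9, -1.4, 7.4]
wrist_force: [-14.6, -2.2, 10.6]
now [ -8.3 -48.2] 37.5 shift mm [-2.8  0.2  0.5] rotvec [ 0.    -0.005  0.004] force scn [-14.7   0.3  10.6] t 13.05
```

```bash
python3 - <<'E'
from h import *
cv2.imwrite('pics/t5.png',cv2.resize(eyes.snapshot('scene')[150:270,270:420,::-1],(750,600),interpolation=2))
s=snap('scene')
b=mask(s,'blue',(345,210,375,245));print(blob(b)[1:]);s0=np.load('s0.npy');print(blob(mask(s0,'blue',(345,210,375,245)))[1:])
E
```

```text
(array([359.28070175, 225.49122807]), array([355, 222,   9,   8,  57], dtype=int32))
(array([359.38297872, 225.5106383 ]), array([356, 222,   8,   8,  47], dtype=int32))
```

View pics/t5.png

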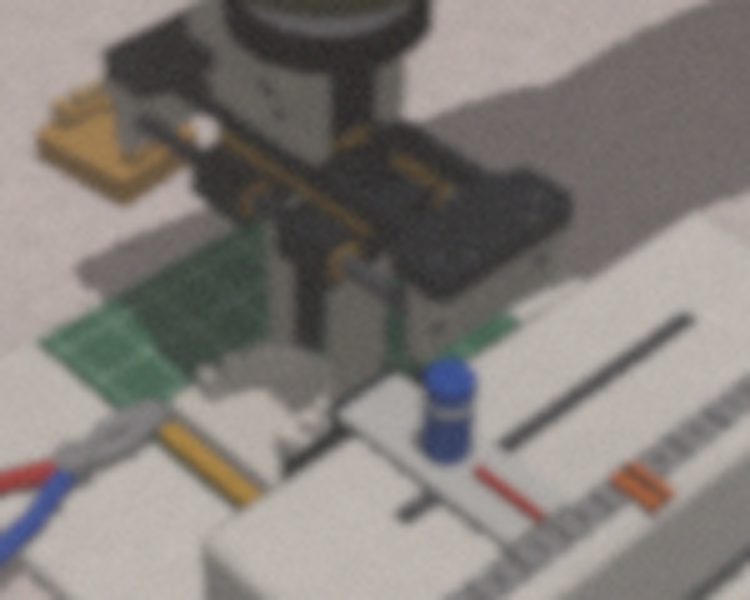

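The model sits against the yellow bar, with the knob and pliers unmoved. The upward force suggests I was pushing above the 9 mm stop and tipping the block. I'll back off, lower the tips and push again lightly.

To row units: 0.005 m / 0.5 = 0.01, -0.004 m / 0.5 = -0.008.

```bash
echo '[[[0.01, 0, 0, 0, 0, 0, 0.2], [0.006, -0.008, 0, 0, 0, 0, 0.2], [0, 0, 0.006, 0, 0, 0, 0.2], [0, 0, 0.004, 0, 0, 0, 0.2], [0, 0, 0, 0, 0, 0, 0.2]]]' > rows.txt && python3 inch.py rows.txt|grep wrist
python3 -c "from h import *;delta(-5.5,-48,33,np.pi)"
echo '[[[-0.004, 0, 0, 0, 0, 0, 0.2], [-0.004, 0, 0, 0, 0, 0, 0.2], [-0.002, 0, 0, 0, 0, 0, 0.2], [0, 0, 0, 0, 0, 0, 0.2]]]' > rows.txt && python3 inch.py rows.txt|grep wrist
python3 -c "from h import *;delta(-5.5,-48,33,np.pi)"
```

```text
wrist_force: [-0.1, 1.3, 0.2]
now [-14.2 -52.3] 32.0 shift mm [-8.8  4.3 -1. ] rotvec [ 0.    -0.     0.004] force scn [0.1 1.3 0.2] t 13.7167
wrist_force: [0.6, -0.1, 0.2]
now [ -8.7 -52.3] 32.7 shift mm [-3.2  4.3 -0.3] rotvec [-0.     0.     0.005] force scn [ 0.6 -0.2  0.2] t 14.05
```

To row units: -0.001 m / 0.5 = -0.002.

```bash
echo '[[[-0.002, 0, 0, 0, 0, 0, 0.2], [0, 0, 0, 0, 0, 0, 0.2]]]' > rows.txt && python3 inch.py rows.txt|grep wrist
echo '[[[-0.002, 0, 0, 0, 0, 0, 0.2], [0, 0, 0, 0, 0, 0, 0.2]]]' > rows.txt && python3 inch.py rows.txt|grep wrist
python3 -c "from h import *;delta(-5.5,-48,33,np.pi)"
```

```text
wrist_force: [-4.4, -0.1, 2.7]
wrist_force: [-9.1, -2.5, 7.7]
now [ -8.4 -52.2] 32.6 shift mm [-2.9  4.2 -0.4] rotvec [ 0.    -0.003  0.004] force scn [-9.4 -0.9  7.7] t 14.3833
```

To row units: -0.04 m / 0.5 = -0.08, -0.01 m / 0.5 = -0.02.

```bash
echo '[[[0.01, 0, 0, 0, 0, 0, 0.2], [0.02, 0, 0, 0, 0, 0, 0.2], [0, 0, -0.06, 0, 0, 0, 0.2], [0, 0, -0.08, 0, 0, 0, 0.2], [0.02, 0.02, -0.08, 0, 0, 0, 0.4], [0.02, 0.06, -0.06, 0, 0, 0, 0.6], [0.02, 0.06, -0.02, 0, 0, 0, 0.6], [0, 0.06, 0, 0, 0, 0, 0.6], [0, 0.06, 0, 0, 0, 0, 0.6], [0, 0.06, 0, 0, 0, 0, 0.6]]]' > rows.txt && python3 inch.py rows.txt|grep wrist
echo '[[[0, 0.06, 0, 0, 0, 0, 0.6], [0, 0.06, 0, 0, 0, 0, 0.6], [0, 0.06, 0, 0, 0, 0, 0.6], [0, 0.06, 0, 0, 0, 0, 0.6], [0, 0.06, 0, 0, 0, 0, 0.6], [0, 0, 0, 0, 0, 0.03, 0.6], [0, 0, 0, 0, 0, 0.03, 0.6], [0, 0, 0, 0, 0, 0.03, 0.6], [0, 0, 0, 0, 0, 0.03, 0.6], [0, 0, 0, 0, 0, 0.03, 0.6]]]' > rows.txt && python3 inch.py rows.txt|grep wrist
python3 - <<'E'
from h import *
delta(45,66,170,np.pi/2)
t=snap("top");s=snap("scene");np.save("t1.npy",t);np.save("s1.npy",s);t0=np.load("t0.npy")
f=lambda a:cv2.resize(np.clip(a*1.3,0,255).astype(np.uint8)[170:230,290:350,::-1],(400,400),interpolation=2)
cv2.imwrite("pics/t6.png",np.hstack([f(t0),f(t)]))
E
```

```text
wrist_force: [0.2, -0.3, -0.5]
wrist_force: [0.8, -0.4, 1.0]
now [-52.8 256.3] 180.5 shift mm [-188.3 -101.6   10.5] rotvec [ 0.001 -0.     0.97 ] force scn [ 0.7 -0.6  1. ] t 16.05
```

View pics/t6.png

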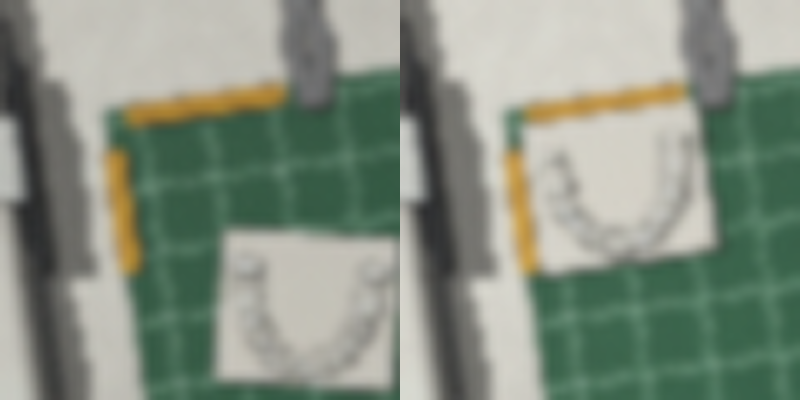

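Both sides look flush against the yellow bars, and the pliers' tip at (712,100) hardly moved. I'll check this numerically.

```bash
python3 - <<'E'
from h import *
q=np.load("pose.npz");o,R=q["o"],q["R"];t=np.load("t1.npy");t0=np.load("t0.npy")
sc=lambda p,z:(R.T@(onz("top",p,z)[:2]-o))*1e3
c=lambda x,y:(290+x/6.667-.42,170+y/6.667-.42)
G=(t[...,0]-t[...,1]).astype(np.float32)
near=edge(G,c(150,271),c(312,246),15,3);right=edge(G,c(303,140),c(315,240),15,3)
Bl=(t[...,2]-t[...,0]).astype(np.float32);heel=edge(Bl,c(130,122),c(283,101),15,2);side=edge(Bl,c(126,150),c(140,265),15,2)
Bl0=(t0[...,2]-t0[...,0]).astype(np.float32);st0=edge(Bl0,c(130,125),c(280,104),15,2)
for n,l,z in(("near",near,.034),("right",right,.034),("heel",heel,.034),("side",side,.034),("heelstop face before",st0,.025)):
    a,b=sc(l[0]-9*l[1],z),sc(l[0]+9*l[1],z);d=b-a;print(n,np.round((a+b)/2,1),"ang mod90",round((np.degrees(np.arctan2(d[1],d[0]))+45)%90-45,2))
# pliers shift
p0=t0[140:188,318:345].mean(2).astype(np.float32);p1=t[140:188,318:345].mean(2).astype(np.float32)
print(cv2.phaseCorrelate(p0,p1))
# stage corner consistency
for im in(t0,t):print([np.round(blob(mask(im,"red",(325,130,345,170)))[1],2), np.round(blob(mask(im,"blue",(315,130,335,170)))[1],2)])
E
```

```text
near [ -0.1 -37.8] ang mod90 0.26
right [ 23.1 -75. ] ang mod90 0.9
heel [ 57.9 -40.4] ang mod90 0.02
side [23.8 -6.7] ang mod90 0.32
heelstop face before [ 57.1 -41.4] ang mod90 -0.71
((0.3054827691089539, -0.39231230996640676), 0.8283368040014196)
[array([337.47, 151.17]), array([326.39, 152.59])]
[array([337.47, 151.17]), array([326.39, 152.59])]
```

Registered: the heel is parallel to its stop to 0.02° and at the stop face, and the side is at −6.7 mm. The pliers are unmoved. Next, the knob.

The manual's scale: shifts go in shares of 500 mm and turns go in shares of 4 rad. Converting my numbers, -0.02 m / 0.5 = -0.04, 0.01 m / 0.5 = 0.02, 0.121 rad / 4 = 0.0303.

```bash
echo '[[[0, 0, 0, 0, 0, 0.0303, 0.6], [0, 0, 0, 0, 0, 0.0303, 0.6], [0, 0, 0, 0, 0, 0.0303, 0.6], [0, 0, 0, 0, 0, 0.0303, 0.6], [0, 0, 0, 0, 0, 0.0303, 0.6], [0, 0, 0, 0, 0, 0.0303, 0.6], [0, 0, 0, 0, 0, 0.0303, 0.6], [0, 0, 0, 0, 0, 0.0303, 0.6], [-0.04, 0.02, 0, 0, 0, 0, 0.6], [-0.04, 0.02, 0, 0, 0, 0, 0.6]]]' > rows.txt && python3 inch.py rows.txt|grep wrist
echo '[[[-0.05, 0.026, 0, 0, 0, 0, 0.6], [-0.05, 0.026, 0, 0, 0, 0, 0.6], [-0.05, 0.026, 0, 0, 0, 0, 0.6], [-0.05, 0.026, 0, 0, 0, 0, 0.6], [-0.05, 0.026, 0, 0, 0, 0, 0.6], [-0.04, 0.026, 0, 0, 0, 0, 0.6], [0, 0, 0, 0, 0, 0, 0.6]]]' > rows.txt && python3 inch.py rows.txt|grep wrist
python3 -c "from h import *;delta(44,66,119,np.pi/2)"
```

```text
wrist_force: [0.6, -0.3, 0.3]
wrist_force: [1.0, 0.6, 0.4]
now [48.1 67.6] 180.5 shift mm [-1.5 -4.2 61.5] rotvec [0.001 0.001 0.005] force scn [1.1 0.4 0.4] t 17.8667
```

To row units: 0.015 m / 0.5 = 0.03, 0.01 m / 0.5 = 0.02, 0.005 rad / 4 = 0.0013.

```bash
echo '[[[-0.003, -0.008, 0.03, 0, 0, 0.0013, 0.6], [0, 0, 0.03, 0, 0, 0, 0.6], [0, 0, 0.03, 0, 0, 0, 0.6], [0, 0, 0.02, 0, 0, 0, 0.6], [0, 0, 0.012, 0, 0, 0, 0.6], [0, 0, 0, 0, 0, 0, 0.6]]]' > rows.txt && python3 inch.py rows.txt|grep wrist
python3 -c "from h import *;delta(44,66,119,np.pi/2)"
echo '[[[0, 0, 0, 0, 0, 0, 0], [0, 0, 0, 0, 0, 0, 0], [0, 0, 0, 0, 0, 0, 0], [0, 0, 0, 0, 0, 0, 0], [0, 0, 0, 0, 0, 0, 0], [0, 0, 0, 0, 0, 0, 0], [0, 0, 0, 0, 0, 0, 0], [0, 0, 0, 0, 0, 0, 0], [0, 0, 0, 0, 0, 0, 0]]]' > rows.txt && python3 inch.py rows.txt 35
python3 - <<'E'
from h import *
delta(44,66,119,np.pi/2)
q=np.load("pose.npz");o,R=q["o"],q["R"];s=snap("scene",6);s0=np.load("s0.npy")
for im in(s0,s):
    for col,win in(("red",(350,232,390,262)),("orange",(388,238,412,258))):
        m,c,st=blob(mask(im,col,win));print(col,np.round(c,2),st,np.round(R.T@(onz("scene",c,.101)[:2]-o)*1e3,1))
cv2.imwrite("pics/t7.png",cv2.resize(np.clip(s*1.2,0,255).astype(np.uint8)[200:275,340:440,::-1],(800,600),interpolation=2))
E
```

```text
wrist_force: [-0.3, -0.6, -0.7]
now [41.4 70.6] 117.8 shift mm [-4.6  2.6 -1.2] rotvec [-0.003 -0.     0.003] force scn [-0.4 -0.6 -0.7] t 18.3667
time_s: 19.12
ee_pos: [0.6156, 0.1376, 0.12]
tool_rot: [3.14, 0.0, 1.739]
wrist_force: [3.8, 1.4, -0.5]
opening: 0.187
finger_force: 35.0
now [43.2 70.2] 120.0 shift mm [-4.2  0.8  1. ] rotvec [0.002 0.    0.002] force scn [ 4.   0.7 -0.5] t 19.1167
red [371.22 248.22] [366 244  12   9  18] [42.2 96. ]
orange [397.83 246.76] [393 243  10   8  46] [  6.5 123.9]
red [371.26 247.78] [366 243  12  10  23] [41.4 95.4]
orange [397.85 246.79] [393 243  11   9  53] [  6.6 124. ]
```

View pics/t7.png

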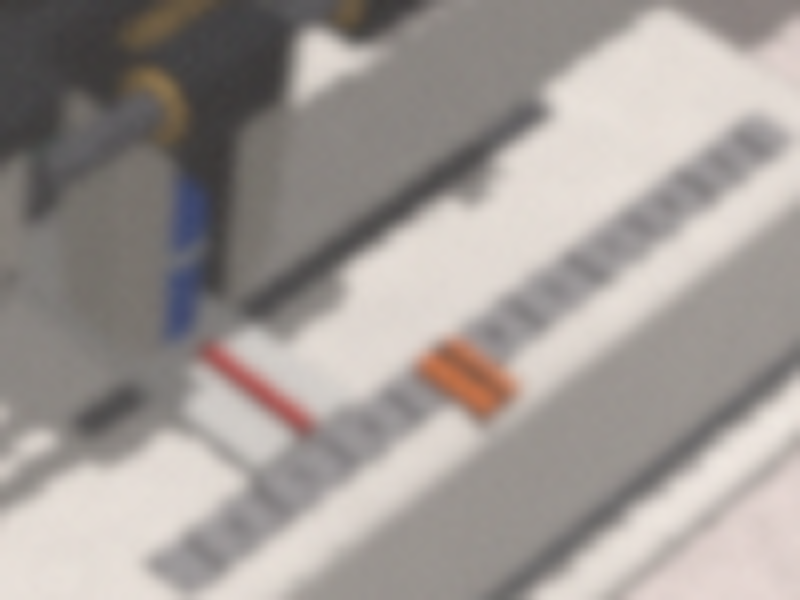

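The scene crop shows the knob between the fingers, the red pointer tip at (310,425) and the clip's black line at (475,370). Next I work out the draw from both views taken before the grasp.

```bash
cat >> h.py <<'E'
def linex(im,cam,kind,win):
    """centre line of red pointer / clip: weighted fit; returns scanner x at z=0.100/0.106 (at line middle) """
    q=np.load("pose.npz");o,R=q["o"],q["R"];x0,y0,x1,y1=win;a=im[y0:y1,x0:x1]
    if kind=="red": w=a[...,0]-1.25*a[...,1]; w=np.where(a[...,1]-a[...,2]<.25*(a[...,0]-a[...,2])+4,w,0)
    else: w=np.where(a[...,0]-a[...,2]>25,a[...,0]-a[...,2],0)
    w=np.clip(w-(.3*w.max() if kind=="red" else 0),0,None);Y,X=np.mgrid[y0:y1,x0:x1];c=np.array([(w*X).sum(),(w*Y).sum()])/w.sum()
    return c,[np.round(R.T@(onz(cam,c,z)[:2]-o)*1e3,1).tolist() for z in(.100,.106)]
E
python3 - <<'E'
from h import *
t=np.load("t0.npy");t1=np.load("t1.npy");s=np.load("s0.npy");s1=np.load("s1.npy")
for T,S in((t,s),(t1,s1)):
  for k,wt,ws in(("red",(254,190,271,203),(362,238,384,258)),("org",(247,209,266,222),(388,237,412,258))):
    a,A=linex(T,"top",k,wt);b,B=linex(S,"scene",k,ws);print(k,a.round(2),A,b.round(2),B)
    p,e=tri(a,b);print("  tri",p.round(4),round(e*1e3,1))
print(np.round(t[191:202,255:271,0]-t[191:202,255:271,1]).astype(int))
E
```

```text
red [262.99 197.34] [[45.3, 96.8], [44.8, 96.0]] [371.31 248.2 ] [[41.3, 95.5], [45.7, 99.0]]
  tri [0.6124 0.1642 0.1035] 1.7
org [254.89 215.48] [[6.1, 121.4], [5.7, 120.6]] [398.03 246.71] [[5.4, 123.5], [10.2, 126.7]]
  tri [0.5698 0.1828 0.0993] 2.0
red [262.97 197.35] [[45.3, 96.8], [44.7, 96.1]] [371.27 248.15] [[41.3, 95.4], [45.7, 98.9]]
  tri [0.6124 0.1642 0.1036] 1.5
org [254.84 215.49] [[6.1, 121.6], [5.7, 120.7]] [398.07 246.71] [[5.3, 123.6], [10.1, 126.8]]
  tri [0.5698 0.1829 0.0993] 2.0
[[ 0  0  0  1  0  0  0  1  0  0  0 -1 -1 -1  0 -1]
 [ 0  0  0  0  0 -1  0  0 -1 -1 -1 -1 -1 -1 -1 -2]
 [ 0  0  0 -1  0 -1 -1 -1 -1 -2 -1 -1 -1 -2 -2 -4]
 [ 0  0 -1 -1 -2 -1 -1 -1 -1 -1  0  0  0  0  0 -3]
 [ 0  0 -1  0  0  0  0  0  1  2  7 10 11 12 10  5]
 [ 0  1  3  8  9 10 10 12 14 19 27 34 37 37 32 17]
 [ 1  5 15 27 34 36 35 38 39 41 46 49 47 40 30 14]
 [ 1  7 23 42 49 46 40 35 31 29 29 28 22 14  8  3]
 [ 0  4 16 26 26 20 14 10  6  5  5  5  3  0  0 -2]
 [ 0  1  4  7  4  2  0 -1 -2 -2 -2 -2 -2 -2 -1 -1]
 [ 0  0  0  0 -1 -1 -1 -2 -1 -2 -2 -2 -2 -1 -2 -1]]
```

Draw is about 39 mm. I pull 36 mm first and then look.

To row units: -0.004 m / 0.5 = -0.008, -0.002 m / 0.5 = -0.004.

```bash
echo '[[[0, -0.004, 0, 0, 0, 0, 0], [0, -0.008, 0, 0, 0, 0, 0], [0, -0.008, 0, 0, 0, 0, 0], [0, -0.008, 0, 0, 0, 0, 0], [0, -0.008, 0, 0, 0, 0, 0], [0, -0.008, 0, 0, 0, 0, 0], [0, -0.008, 0, 0, 0, 0, 0], [0, -0.008, 0, 0, 0, 0, 0], [0, -0.008, 0, 0, 0, 0, 0], [0, -0.004, 0, 0, 0, 0, 0]]]' > rows.txt && python3 inch.py rows.txt
echo '[[[0, 0, 0, 0, 0, 0, 0], [0, 0, 0, 0, 0, 0, 0]]]' > rows.txt && python3 inch.py rows.txt|grep force
python3 - <<'E'
from h import *
delta(44,66,119,np.pi/2)
t=snap("top",6);s=snap("scene",6);np.save("t2.npy",t);np.save("s2.npy",s)
f=lambda a,x0,y0,x1,y1:cv2.resize(np.clip(a*1.2,0,255).astype(np.uint8)[y0:y1,x0:x1,::-1],(400,400),interpolation=2)
cv2.imwrite("pics/t8.png",np.hstack([f(t,235,185,285,235),f(s,375,225,415,265)]))
E
```

```text
time_s: 20.25
ee_pos: [0.5797, 0.1316, 0.12]
tool_rot: [3.14, -0.0, 1.739]
wrist_force: [6.8, 1.9, -1.2]
opening: 0.189
finger_force: 35.0
wrist_force: [6.7, 2.0, 0.9]
finger_force: 35.0
now [ 7.  70.2] 120.0 shift mm [-4.3 37.   1.1] rotvec [ 0.002 -0.     0.002] force scn [7.  0.9 0.9] t 20.4167
```

View pics/t8.png

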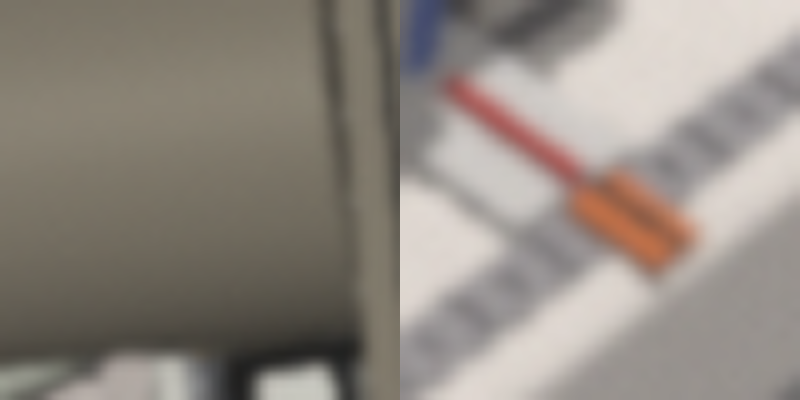

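The scene crop shows the red pointer's line (450,88)–(580,178) nearly in line with the clip's black line (610,198)–(685,245). The top view is blocked by the arm. I fit both lines.

```bash
cat >> h.py <<'E'
def sx(p,z,cam="scene"):
    q=np.load("pose.npz");return q["R"].T@(onz(cam,p,z)[:2]-q["o"])*1e3
def ridge(G,a,b,n=15,L=2.):
    a,b=np.array(a,float),np.array(b,float);d=(b-a)/np.linalg.norm(b-a);nn=np.array([-d[1],d[0]]);k=np.linspace(-L,L,41);out=[]
    for f in np.linspace(0,1,n):
        p=(a+f*(b-a)+k[:,None]*nn).astype(np.float32);v=cv2.remap(G,p[:,:1],p[:,1:],cv2.INTER_CUBIC).ravel()
        v=np.clip(v-np.percentile(v,50),0,None);out.append(a+f*(b-a)+nn*(v@k/v.sum()))
    return np.array(out)
E
cat > m.py <<'E'
from h import *
import sys
s=np.load(sys.argv[1]);e=lambda x,y:(375+x/10-.45,225+y/10-.45)
sh=float(sys.argv[2]) if len(sys.argv)>2 else 0
G=s[...,0]-s[...,1]
if sh: red=ridge(G,(367.2,245.2),(376,251.3))
else: red=ridge(G,e(470,102) if 0 else (382,235.4),(391.5,242.1))
red=ridge(G,(382,235.4) if not sh else (367.2,245.2),(391.5,242.1) if not sh else (376,251.3))
blk=ridge(-s[...,0],(396.5,244.9),(402,248.6),12,1.3)
for z in(.100,.102,.104,.106):
    a=np.array([sx(p,z) for p in red]);b=np.array([sx(p,z) for p in blk])
    print(z,"red x",a[:,0].mean().round(2),"slope",np.polyfit(a[:,1],a[:,0],1)[0].round(3),"y",a[[0,-1],1].round(0),"blk x",b[:,0].mean().round(2),"slope",np.polyfit(b[:,1],b[:,0],1)[0].round(3),"y",b[[0,-1],1].round(0))
E
sed -i 's/(382,235.4)/(380.5,234.2)/g;s/(391.5,242.1)/(392,242.4)/g' m.py
python3 - <<'E'
E
# crop offset: x=375+cx/10, y=225+cy/10
sed -i 's/(380.5,234.2)/(381,235)/g;s/(392,242.4)/(391.5,242.1)/g' m.py
sed -i 's/375+x/375+40+x/;' m.py
python3 - <<'E'
import re
t=open('m.py').read()
L=[l for l in t.splitlines() if not l.startswith('if sh') and not l.startswith('else')]
t='\n'.join(L).replace("e=lambda x,y:(375+40+x/10-.45,225+y/10-.45)","0").replace(";0\n","\n")
t=re.sub(r"red=ridge.*","red=ridge(G,(380.3,234.2),(391.3,241.4)) if not sh else ridge(G,(367.2,245.2),(376,251.3))",t)
open('m.py','w').write(t)
E
python3 m.py s2.npy; python3 m.py s1.npy 1
```

```text
0.1 red x 4.25 slope 0.003 y [ 83. 108.] blk x 3.59 slope 0.024 y [119. 131.]
0.102 red x 5.85 slope 0.003 y [ 84. 109.] blk x 5.19 slope 0.024 y [120. 132.]
0.104 red x 7.44 slope 0.003 y [ 85. 110.] blk x 6.79 slope 0.024 y [121. 133.]
0.106 red x 9.04 slope 0.003 y [ 87. 111.] blk x 8.39 slope 0.024 y [122. 134.]
0.1 red x 41.21 slope -0.001 y [ 86. 106.] blk x 3.56 slope 0.017 y [119. 131.]
0.102 red x 42.66 slope -0.001 y [ 87. 107.] blk x 5.16 slope 0.017 y [120. 132.]
0.104 red x 44.11 slope -0.001 y [ 88. 108.] blk x 6.76 slope 0.017 y [121. 133.]
0.106 red x 45.57 slope -0.001 y [ 90. 109.] blk x 8.36 slope 0.017 y [122. 134.]
```

To row units: -0.0012 m / 0.5 = -0.0024.

```bash
echo '[[[0, -0.0024, 0, 0, 0, 0, 0], [0, -0.0024, 0, 0, 0, 0, 0], [0, 0, 0, 0, 0, 0, 0], [0, 0, 0, 0, 0, 0, 0], [0, 0, 0, 0, 0, 0, 0]]]' > rows.txt && python3 inch.py rows.txt
python3 - <<'E'
from h import *
delta(44,66,119,np.pi/2)
s=snap("scene",8);np.save("s3.npy",s)
E
sed -i 's/(380.3,234.2),(391.3,241.4)/(381.3,233.8),(392,240.9)/' m.py; python3 m.py s3.npy
python3 - <<'E'
from h import *
a,b=np.load("s1.npy"),np.load("s3.npy")
print("ochre/case/tape/pliers diff",[float(np.abs(a-b)[y0:y1,x0:x1].mean().round(1)) for x0,y0,x1,y1 in((275,162,312,192),(402,283,462,332),(445,255,495,295),(245,228,302,272))],"model",np.abs(a-b)[200:228,318:350].mean())
E
```

```text
time_s: 21.43
ee_pos: [0.5777, 0.1313, 0.1201]
tool_rot: [3.14, -0.0, 1.739]
wrist_force: [6.7, 2.3, 0.6]
opening: 0.185
finger_force: 35.0
now [ 4.8 70.3] 120.1 shift mm [-4.4 39.2  1.1] rotvec [ 0.002 -0.     0.002] force scn [7.  1.2 0.6] t 21.4333
0.1 red x 1.88 slope 0.002 y [ 83. 107.] blk x 3.58 slope 0.045 y [119. 131.]
0.102 red x 3.48 slope 0.002 y [ 84. 109.] blk x 5.18 slope 0.045 y [120. 132.]
0.104 red x 5.09 slope 0.002 y [ 86. 110.] blk x 6.78 slope 0.045 y [121. 133.]
0.106 red x 6.7 slope 0.002 y [ 87. 111.] blk x 8.38 slope 0.045 y [122. 134.]
ochre/case/tape/pliers diff [4.300000190734863, 23.600000381469727, 35.79999923706055, 5.199999809265137] model 18.529436
```

```bash
python3 - <<'E'
from h import *
a,b=np.load("s0.npy"),np.load("s3.npy")
f=lambda x:np.clip(x*1.2,0,255).astype(np.uint8)[150:340,235:505,::-1]
cv2.imwrite("pics/t9.png",cv2.resize(np.vstack([f(b)]),(800,563),interpolation=2))
E
```

```text
(no output)
```

View pics/t9.png

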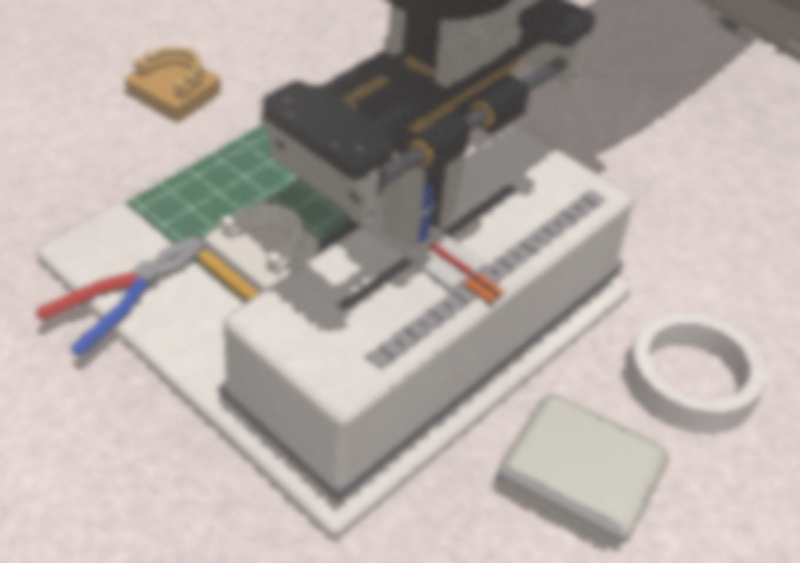

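The pointer stands at the clip line (430,245)–(485,290). The model is in its corner and all the other items are where they lay. I'm handing in while holding the knob.

```bash
python3 -c "from bench import r, eyes, workorder;print(workorder.sign_off())"
```

```text
the job is handed in; nothing more can be done
None
```

I handed the job in at about 22 s: the model sits flush in its corner, and the arm is holding the shutter with its pointer at the clip's line, to within about 1 mm by camera. Nothing else looks moved.

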